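Pack the lunch fork and click the lunch box shut

TASK

Lay the small fork flat in the empty long bay of the open lunch box. Then swing the lid over without letting it slam and press its free edge down, at the orange catch, until the catch clicks over it and the lid is fully home; the lid is thin, so never push on it with more than about 2 kg (20 N). Leave the dinner fork and everything else on the counter where it is.

Things in the scene. Friction and masses are not known exactly. Their poses are not given: they have to be found in the camera images.
- pad: soft grey pad, 205 x 255 x 20 mm, flat on the counter (origin: centre of its underside, z up), with the navy lunch box, 155 (x) x 210 (y) mm, 64 mm tall, centred on it and parallel to it. The box does not slide or tip. It has sunk into the pad by an unknown amount that differs each time: its underside is 3 to 19 mm above the counter, its rim 67 to 83 mm; pressing sinks it no further
- under_bay (a point): point at counter height below the middle of the box's empty bay (axes as the pad). Bay: 81 mm wide (x), 202 mm long (y), floor 4 mm above the box's underside, box walls 4 mm thick. It lies between the catch wall, outer face at x = -77.5 mm of the pad, and a divider 42 mm above the floor. Beyond the divider, under the hinge, two closed snack pots with red and green tops, equally high
- under_hinge (a point): point at counter height straight below the middle of the lid's hinge line, which runs along the pad's y at rim height. x of this frame points out of the box, away from the catch; the open lid stands up from here and leans that way
- under_press (a point): point at counter height straight below a good spot to press the shut lid: in the middle of its width, 130 mm from the hinge line, clear of the catch (the nose of the catch begins 160 mm from the hinge line, its outer face is 171 mm from it; it stands up to 8 mm above the rim)
- lid (a joint): angle of the pale aqua lid (rad): 0 shut on the rim, grows as it opens, starts at 1.65 to 1.85, stop at 2.0. Flat plate 4 mm thick, 214 mm wide, free edge 158 mm from the hinge line (162 at a steel roller in its middle); shut, its top is 4 mm above the rim. The stiff hinge holds it about where it is left. Lowered, it stops on the catch at about 0.028; clicked shut it reads 0 +- 0.004
- catch (a joint): angle of the orange spring catch (rad), 34 mm wide, on the catch wall: 0 at rest, grows as its nose is pushed outward. Pressing the lid slowly at the good spot pushes the nose out; at 10 to 15 N (more if fast), lid near 0.022, it gives and the push falls off. Follow on 2-3 mm until the lid bears hard on the rim: then the catch is back over the lid, below 0.05. Nearer the hinge it takes more push
- small_fork_mid (a point): point on the small steel fork's handle, half-way up (4 mm above what it lies on). x runs along the fork towards the tines. Fork 150 mm long, about 45 g; this point is 20 mm behind (-x) the middle of its length, near its balance, on a straight handle 13 mm wide and 8 mm thick that reaches 55 mm behind and 30 mm ahead of it. Tined head 22 mm wide
- dinner_fork: the other, big steel fork, same shape but 204 mm long and too long for the bay; it may lie on either side of the small one. Origin: middle of its length, underside; x towards the tines
- pie_dish: glass pie dish, 232 mm across, 38 mm high, origin centre of its underside
- sugar_bowl: black ceramic sugar bowl with its lid on, 98 mm across, 98 mm high, origin centre of its underside
- reamer: yellow plastic citrus reamer lying on its side, 148 mm long, 50 mm thick at the head, origin under its middle
- mug: blue mug, 82 mm across, 92 mm high, origin centre of its underside
- pepper_mill: dark wooden pepper mill, 56 mm across, 142 mm high, origin centre of its underside
- lemon_half: half a lemon, cut face down, 57 mm across, 40 mm high, origin centre of its underside
Things that resemble listed ones, but are neither listed nor needed, are in the scene too. What is shaped like the part that bears small_fork_mid but blue is not meant.

How it is judged:
On the way, in this order (a step that is already met when the one before it is completed fails the run):
1. the small fork lies flat in the bay, let go, with the lid still open (x of small_fork_mid in the frame of pad between -0.073 and 0.008 m and y of small_fork_mid in the frame of pad between -0.06 and 0.06 m and z of small_fork_mid in the frame of pad below 0.035 m and angle between small_fork_mid's own x axis and vertical between 1.4 and 1.74 rad and value of joint lid above 1 rad and contact force between the fingers and small_fork below 0.1 N), for 0.2 s.
2. the lid is shut and the catch has clicked over it (value of joint lid below 0.01 rad and value of joint catch below 0.05 rad), for 0.3 s.
At the end, for the whole second after the job is handed in: The lid is shut (below 0.010 rad) with the catch sprung back over it (below 0.050 rad), and the small fork lies flat (within 0.17 rad) on the floor of the long bay: its balance point within the bay's width, within 60 mm of the bay's middle lengthways, and under 35 mm above the counter (all of step 2 and x of small_fork_mid in the frame of pad between -0.073 and 0.008 m and y of small_fork_mid in the frame of pad between -0.06 and 0.06 m and z of small_fork_mid in the frame of pad below 0.035 m and angle between small_fork_mid's own x axis and vertical between 1.4 and 1.74 rad); the robot touches nothing.
It fails at once if the lid is pushed with more than 20 N (contact force between any of the fingers, the arm and lid_c0 above 20 N).
It fails at once if the lid slams: it falls or is flung shut faster than 3 rad/s before it has reached the catch (velocity of joint lid below -3 rad/s and value of joint lid above 0.05 rad).
It fails at once if another thing on the counter is moved by more than 30 mm (distance of any of dinner_fork, pie_dish, sugar_bowl, reamer, mug, pepper_mill, lemon_half from where it was at the start of the episode above 0.03 m).
It also fails if it takes over 66 s, if anything falls off the work surface, if the arm or the gripper's body presses on something with over 40 N, if the wrist force passes 120 N, or if a joint passes its speed limit or range.

ROBOT

A 6-joint arm with a two-finger parallel gripper is mounted at the origin on the work surface. World frame = base frame: x ahead of the robot, y to its left, z up, the work surface at z = 0. Lengths are in m, angles in rad, forces in N, time in s.
With the tool pointing down it reaches from about 0.35 to 0.975 m from the base axis. Payload 7.1 kg.
Tool frame: the origin (TCP) lies midway between the tips of the shut fingers; the grasp point (between the pads) lies 19 mm behind it; x points along the fingers, y is the direction in which the jaws open and shut, and the axes are right-handed (so a half turn about x gives the same grasp; the last joint's range is limited). The gripper opens to 88 mm and grips with 3 to 60 N. Pads are 20 mm wide; open, the fingers measure 115 mm over their backs; the gripper's body (75 mm by 178 mm) begins 61 mm behind the grasp point.
Start: joints at [1.235, 0.423, 1.63, -0, 1.089, -0.019], TCP at [0.195, 0.594, 0.223] pointing down, gripper open.
Joint ranges: [-3, 3], [-0.9, 2.11], [0.09, 2.58], [-1.31, 4.45], [0.11, 2.69], [-2.54, 2.54]. Speed limits (rad/s): [2.39, 2.39, 3.01, 3.14, 3.14, 3.14].

INTERFACE

Orientations are given as a unit quaternion [w, x, y, z].
In Python, from bench import env gives the robot as it stands. The module is installed in compiled form; this text tells all that it offers.
- The arm moves only by the tool servo_tool, never from a script. Its argument "steps" is a list that holds one entry, the list of rows, each a list of 4 numbers: the shift along the tool's x, y, z in cm, then the turn about the tool's x in rad. A call has 1 to 12 rows; each row shifts and turns the commanded pose from where the row before left it, along the tool's axes as they then stand; what a row does not reach is not made up. A row lasts 1/12 s, in which the tool goes at most 41.7 mm and 7.16 degrees, less where a joint would pass 70% of its speed; a pose out of reach is approached as far as the arm can. A call is refused whole if a number of a shift passes 4.17 or a number of a turn 0.125, either way. A call with a gripper value outside its range is refused whole. "fingers" is the opening, from 0 (shut) to 1 (fully open), set as the call begins (left out, the last holds). The fingers move at their own pace and stop on an object; "squeeze" is the grip in N (left out, the last holds). Time passes only in rows, so rows that do not move let the fingers close. It gives the time, the measured TCP pose, the force and the opening at its end, in the units of the state.
- env.get_state(): the state, without advancing time (a new reading comes with each control period).
- env.capture(name): name is "scene" or "top" or "wrist"; returns the picture (384x512x3 uint8, red, green, blue); there is no depth.
- env.camera_params(name): a dict with "mtx" (3x3 intrinsics, pixels), "R" (3x3) and "t" (3): a world point X has camera coordinates R X + t. Camera axes: x right, y down, z forward; pixel columns grow to the right and rows downward; lengths in m; the calibration is good to about 2 mm. A picture is of the moment at which its call begins: read the wrist's pose just before it. camera_params takes no time and is no camera call; for the wrist camera it gives the pose at the moment of the call.
- env.close_job(): hands the job in, once; it reports no verdict.
The state is a dict: "time_s": time; "joints": joint angles; "joint_vel": joint speeds; "effort": joint torques, N m; "ee_pos": TCP position; "tool_rot": TCP orientation; "wrist_force": force on the tool from outside, world axes, zero at the start; "torque": the same for the moment, N m; "width": opening from 0.0 (shut) to 1.0 (fully open).
Only numpy, scipy, OpenCV 4.12 (cv2) and the standard library are available. Lean on these libraries where they do the work, as an engineer would, in place of code of your own. Each camera call takes 0.05 s, during which the arm holds its last target.

## Working session

There is one attempt and no reset: what is moved stays moved. The work goes in short steps, Python scripts to look and compute and a tool call to move; the robot and the scene stay as the last step left them, time stands still between calls to the robot, and variables do not carry over. Pictures are saved under pics/ and viewed, and the job is handed in when it is done.

Besides the shell and the picture viewer there is one more tool, called in YAML: its name, and indented under it one key for each argument. servo_tool: Moves the arm, as the interface text tells. Its arguments: {"type":"object","properties":{"steps":{"type":"array","items":{"type":"array","items":{"type":"array","items":{"type":"number"}}}},"fingers":{"type":"number"},"squeeze":{"type":"number"}},"required":["steps"]}

```bash
mkdir -p pics; ls
cat > h.py <<'E'
from bench import env
import numpy as np, cv2
def save(name,fn):
    p=env.camera_params(name); im=env.capture(name); cv2.imwrite('pics/'+fn+'.png',im[:,:,::-1]); np.savez('pics/'+fn,im=im,**{k:np.array(p[k]) for k in('mtx','R','t')}); return im,p
def load(fn):
    d=np.load('pics/'+fn+'.npz'); return d
def ray(d,u,v,z):
    K=d['mtx'];R=d['R'];t=d['t']
    c=-R.T@t; r=R.T@np.linalg.inv(K)@np.array([u,v,1.]); s=(z-c[2])/r[2]; return c+s*r
def proj(d,X):
    x=d['mtx']@(d['R']@np.array(X)+d['t']); return x[:2]/x[2]
def crop(fn,u0,v0,u1,v1,s,out):
    im=load(fn)['im'][v0:v1,u0:u1,::-1]; cv2.imwrite('pics/'+out+'.png',cv2.resize(im,None,fx=s,fy=s,interpolation=cv2.INTER_CUBIC))
E
python3 - <<'E'
from h import *
for n in('scene','top','wrist'):
    save(n,n+'0')
print(env.get_state())
E
```

```text
pics
{'time_s': 0.15, 'joints': array([ 1.23499649e+00,  4.23678173e-01,  1.63048612e+00,  2.88740236e-05,
        1.08860368e+00, -1.90183360e-02]), 'joint_vel': array([-7.52257574e-04, -4.69919274e-03,  1.61264095e-05,  1.63399943e-04,
        5.20648802e-04,  2.83433886e-04]), 'effort': array([-1.01291050e-04, -5.44983315e+01, -2.73919451e+01,  6.44665025e-02,
        2.04883330e-02, -1.05170893e-04]), 'ee_pos': array([0.1945332 , 0.59350946, 0.22208336]), 'tool_rot': array([ 0.69817239,  0.1111287 ,  0.69833686, -0.11194354]), 'wrist_force': array([-0.29192937, -1.45984408,  0.47352786]), 'torque': array([0.02703684, 0.02064566, 0.00164191]), 'width': 1.0010011749833685}
```

View pics/scene0.png

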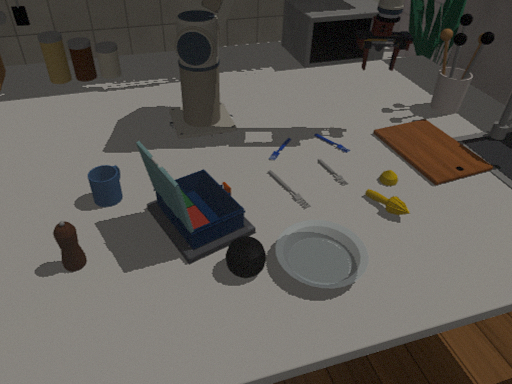

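View pics/top0.png

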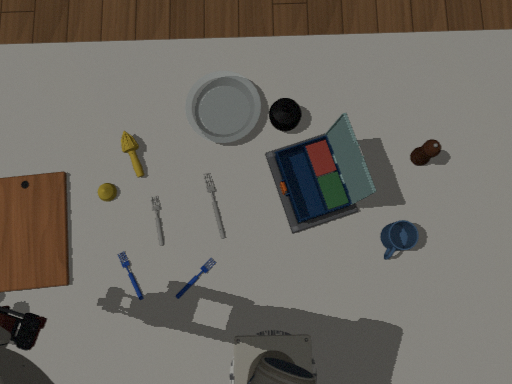

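View pics/wrist0.png

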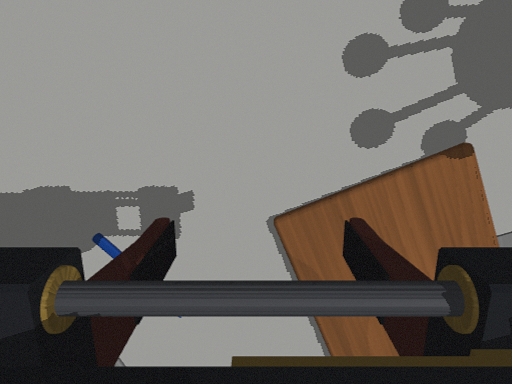

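In the top view, the silver small fork is at about (158,220), the dinner fork at (215,205), the box at (312,180) and its catch at (284,187). The blue forks are decoys. Next I'll enlarge these areas.

Run:
```python
from h import *
crop('top0',130,180,240,255,7,'c1'); crop('top0',255,110,385,240,4.5,'c2')
d=load('top0'); print(d['mtx'],-d['R'].T@d['t'],d['R'])
```

```text
[[441.7073654    0.         257.24814495]
 [  0.         441.7073654  189.40423074]
 [  0.           0.           1.        ]] [0.3009951  0.01154641 1.30988629] [[-0.02008956 -0.99962171 -0.01878442]
 [-0.98492512  0.02301588 -0.17144322]
 [ 0.17181071  0.01505702 -0.98501491]]
```

View pics/c1.png

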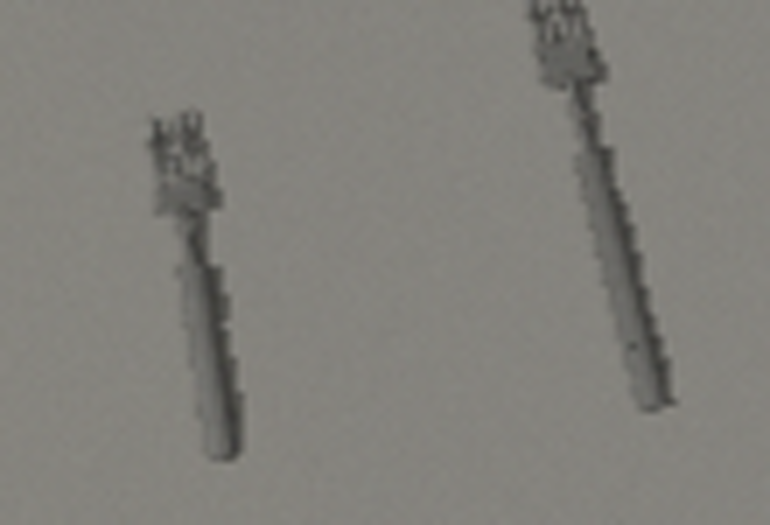

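View pics/c2.png

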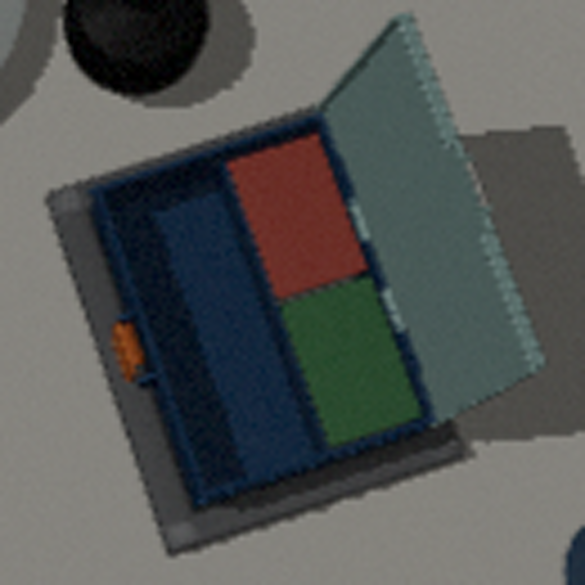

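```bash
cat >> h.py <<'E'
def cp(u0,v0,s,u,v): return u0+(u+.5)/s-.5, v0+(v+.5)/s-.5
E
python3 - <<'E'
from h import *
d=load('top0')
a=ray(d,*cp(130,180,7,177,116),.004); b=ray(d,*cp(130,180,7,219,458),.004)
print(a,b,np.linalg.norm(a-b),np.degrees(np.arctan2(*(a-b)[1::-1])))
u=(a-b)/np.linalg.norm(a-b); print('mid',(a+b)/2-.02*u, 'hand', b+.055*u)
pad=[(48,192),(170,553),(470,455)]
P=[ray(d,*cp(255,110,4.5,*p),.02) for p in pad]
for p in P: print('pad',p)
print(np.linalg.norm(P[0]-P[1]),np.linalg.norm(P[1]-P[2]))
c=(P[0]+P[2])/2; 
print('padc',c, 'yaw', np.degrees(np.arctan2(*(P[2]-P[1])[1::-1])), np.degrees(np.arctan2(*(P[0]-P[1])[1::-1])))
for z in(.067,.075,.083):
  B=[ray(d,*cp(255,110,4.5,*p),z) for p in [(96,190),(197,507),(432,423),(322,112)]]
  print(z,[np.linalg.norm(B[i]-B[(i+1)%4]).round(4) for i in range(4)],(B[0]+B[2])/2,(B[1]+B[3])/2)
  e=B[1]-B[0];print(np.degrees(np.arctan2(*-e[1::-1])),np.degrees(np.arctan2(*(B[2]-B[1])[1::-1])))
E
```

```text
[0.51540543 0.33975615 0.004     ] [0.36902729 0.31909252 0.004     ] 0.1478294521342407 8.0351290848475
mid [0.42241271 0.32662873 0.004     ] hand [0.42348733 0.32678043 0.004     ]
pad [0.6387363  0.00483855 0.02      ]
pad [ 0.39628908 -0.06845645  0.02      ]
pad [ 0.45569216 -0.26544691  0.02      ]
0.2532840525044667 0.20575219835795958
padc [ 0.54721423 -0.13030418  0.02      ] yaw -73.21915212247777 16.820761574542793
0.067 [np.float64(0.2137), np.float64(0.1574), np.float64(0.2129), np.float64(0.1552)] [ 0.5489014  -0.12930353  0.067     ] [ 0.54822621 -0.12834436  0.067     ]
15.61857003104851 -71.61371078526956
0.075 [np.float64(0.2123), np.float64(0.1564), np.float64(0.2116), np.float64(0.1542)] [ 0.54730572 -0.12839693  0.075     ] [ 0.54663487 -0.12744394  0.075     ]
15.618570031048513 -71.61371078526956
0.083 [np.float64(0.211), np.float64(0.1554), np.float64(0.2102), np.float64(0.1532)] [ 0.54571004 -0.12749033  0.083     ] [ 0.54504354 -0.12654351  0.083     ]
15.618570031048524 -71.61371078526957
```

```bash
cat >> h.py <<'E'
from scipy.spatial.transform import Rotation as Ro
def tool():
    s=env.get_state(); q=s['tool_rot']; return np.array(s['ee_pos']),Ro.from_quat([q[1],q[2],q[3],q[0]]).as_matrix(),s
def go(target):  # shift in tool axes (cm) at present orientation
    p,R,s=tool(); return (R.T@(np.array(target)-p)*100).round(2)
def yawz():  # direction of tool z in the world plane, deg
    _,R,_=tool(); return np.degrees(np.arctan2(R[1,2],R[0,2])),np.degrees(np.arctan2(R[1,1],R[0,1]))
PC=np.array([.547,-.129]); PY=np.radians(-73.2)
def topad(P): 
    d=np.array(P)[:2]-PC; c,s=np.cos(PY),np.sin(PY); return np.array([c*d[0]+s*d[1],-s*d[0]+c*d[1]])
def frompad(x,y): c,s=np.cos(PY),np.sin(PY); return PC+np.array([c*x-s*y,s*x+c*y])
E
python3 - <<'E'
from h import *
p,R,s=tool(); print(R.round(3),yawz(),s['ee_pos'])
d=load('top0')
bowl=ray(d,285,115,.06); print('bowl',bowl,topad(bowl))
mill=ray(d,431,148,.14); print('mill',mill,topad(mill),topad(ray(d,420,157,0)))
print('mug',topad(ray(d,402,235,.09)))
print(go([.423,.3268,.10]))
for x,y in[(-33,0),(77.5,0),(130-77.5-77.5+50,0),(77.5-130,0),(130,0)]: print(x,y,frompad(x/1000,y/1000))
E
```

```text
[[-0.     0.312  0.95 ]
 [-0.001  0.95  -0.312]
 [-1.    -0.001 -0.   ]] (np.float64(-18.151012492358554), np.float64(71.84899073223154)) [0.1945332  0.59350946 0.22208336]
bowl [ 0.74027724 -0.05585566  0.06      ] [-0.01415923  0.20616911]
mill [ 0.60802359 -0.44416491  0.14      ] [ 0.31935127 -0.03267361] [ 0.34032279 -0.02907345]
mug [ 0.17558063 -0.22970638]
[ 12.23 -18.21  30.02]
-33 0 [ 0.53746195 -0.09740846]
77.5 0 [ 0.56939996 -0.20319226]
25.0 0 [ 0.55422579 -0.15293299]
-52.5 0 [ 0.53182583 -0.07874073]
130 0 [ 0.58457413 -0.25345153]
```

servo_tool:
  steps:
    - [[0.5,-1.52,2.5,0],[0.5,-1.52,2.5,0],[0.5,-1.52,2.5,0],[0.5,-1.52,2.5,0],[0.5,-1.52,2.5,0],[0.5,-1.52,2.5,0],[0.5,-1.52,2.5,0],[0.5,-1.52,2.5,0],[0.5,-1.52,2.5,0],[0.5,-1.52,2.5,0],[0.5,-1.52,2.5,0],[0.5,-1.52,2.5,0]]
  fingers: 0.45
  squeeze: 20

```text
time_s: 1.15
ee_pos: [0.4236, 0.3258, 0.1624]
tool_rot: [0.698, 0.111, 0.698, -0.112]
wrist_force: [0.1, -0.7, 0.3]
width: 0.452
```

servo_tool:
  steps:
    - [[0,0,0,-0.114],[0,0,0,-0.114],[0,0,0,-0.114],[0,0,0,-0.114],[0,0,0,0],[0,0,0,0]]

```text
time_s: 1.65
ee_pos: [0.4228, 0.327, 0.1626]
tool_rot: [0.705, -0.048, 0.706, 0.048]
wrist_force: [-0.0, -0.5, -0.4]
width: 0.449
```

Run:
```python
from h import *
print(yawz(),tool()[0],go([.423,.3268,.004]))
save('wrist','w1');save('top','t1'); crop('t1',110,180,240,255,6,'t1c')
```

```text
(np.float64(7.777416456471509), np.float64(97.77741813521035)) [0.42284662 0.32703172 0.1625509 ] [15.86 -0.02  0.02]
```

View pics/w1.png

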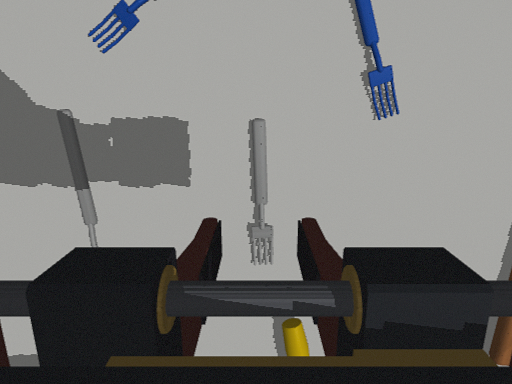

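The small fork's handle end is at (258,121) and its tine tips at (262,264). It runs straight between the fingers.

Run:
```python
from h import *
d=load('w1')
a=ray(d,262,264,.004); b=ray(d,258.5,121,.004); u=(a-b)/np.linalg.norm(a-b)
print(a,b,np.linalg.norm(a-b),np.degrees(np.arctan2(u[1],u[0]))); m=(a+b)/2-.02*u; print(m, b+.055*u)
print(go([*(b+.055*u)[:2],.0035]))
```

```text
[0.51795288 0.3429233  0.004     ] [0.37101468 0.31910814 0.004     ] 0.14885562366707406 9.20621760342473
[0.4247414  0.32781596 0.004     ] [0.42530622 0.3279075  0.004     ]
[15.91  0.04  0.26]
```

servo_tool:
  steps:
    - [[2,0.04,0.2,-0.02],[2,0,0,0],[2,0,0,0],[2,0,0,0],[2,0,0,0],[2,0,0,0],[1.5,0,0,0],[1.2,0,0,0],[0.8,0,0,0],[0.4,0,0,0],[0,0,0,0],[0,0,0,0]]

```text
time_s: 2.75
ee_pos: [0.4251, 0.328, 0.004]
tool_rot: [0.705, -0.056, 0.705, 0.056]
wrist_force: [1.3, -0.4, 0.3]
width: 0.453
```

servo_tool:
  steps:
    - [[0,0,0,0],[0,0,0,0],[0,0,0,0],[0,0,0,0],[0,0,0,0],[0,0,0,0],[0,0,0,0],[0,0,0,0],[0,0,0,0]]
  fingers: 0
  squeeze: 25

```text
time_s: 3.5
ee_pos: [0.4251, 0.3279, 0.0041]
tool_rot: [0.705, -0.056, 0.705, 0.056]
wrist_force: [-0.9, -0.5, 5.9]
width: 0.145
```

Opening 0.145 is 12.8 mm, which matches the 13 mm handle. I'll lift.

servo_tool:
  steps:
    - [[-0.5,0,0,0],[-1.2,0,0,0],[-1.6,0,0,0],[-1.8,0,0,0],[-1.8,0,0,0],[-1.8,0,0,0],[-1.8,0,0,0],[-1.8,0,0,0],[-1.5,0,0,0],[-0.7,0,0,0],[0,0,0,0],[0,0,0,0]]

```text
time_s: 4.5
ee_pos: [0.4248, 0.3277, 0.1489]
tool_rot: [0.705, -0.056, 0.705, 0.056]
wrist_force: [0.2, -0.1, -0.7]
width: 0.138
```

Run:
```python
from h import *
print(yawz(),tool()[0],tool()[2]['width'],tool()[2]['joints'])
# target: fork dir yaw 16.8
m=frompad(-.033,-.02); print(m,go([*m,.145]))
save('wrist','w2'); save('scene','s2')
```

```text
(np.float64(9.120055105119397), np.float64(99.1200630294526)) [0.42478121 0.32772354 0.14892364] 0.1377898945072436 [ 6.34954366e-01  3.96025630e-01  1.88006148e+00 -2.22178239e-05
  8.64910294e-01 -1.09500261e+00]
[ 0.51831556 -0.10318909] [  0.38 -44.03   2.4 ]
```

View pics/w2.png

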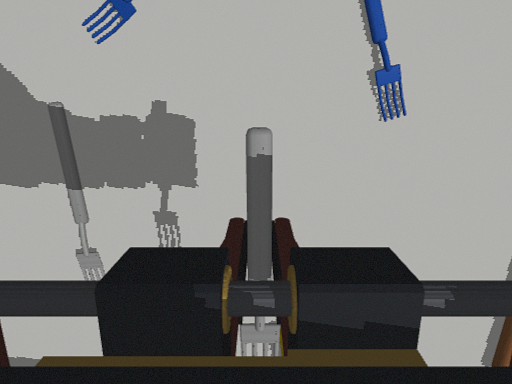

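View pics/s2.png

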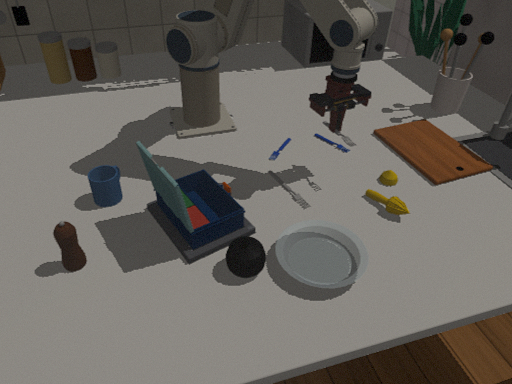

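servo_tool:
  steps:
    - [[0,-2,0.2,0],[0,-3.2,0.2,0],[0,-3.5,0.2,0],[0,-3.5,0.2,0],[0,-3.5,0.2,0],[0,-3.5,0.2,0],[0,-3.5,0.2,0],[0,-3.5,0.2,0],[0,-3.5,0.2,0],[0,-3.5,0.2,0],[0,-3.2,0.2,0],[0,-2.6,0.2,0]]

```text
time_s: 5.6
ee_pos: [0.5099, -0.0557, 0.1476]
tool_rot: [0.704, -0.056, 0.706, 0.056]
wrist_force: [-1.2, 0.0, -1.3]
width: 0.144
```

servo_tool:
  steps:
    - [[0,-2,0,-0.067],[0,-1,0,-0.067],[0,0,0,0],[0,0,0,0],[0,0,0,0]]

```text
time_s: 6.02
ee_pos: [0.5151, -0.0823, 0.148]
tool_rot: [0.699, -0.102, 0.7, 0.103]
wrist_force: [0.0, 0.6, -1.2]
width: 0.142
```

Run:
```python
from h import *
m=frompad(-.033,-.02)
print(yawz(),tool()[0],go([*m,.145]))
save('wrist','w3'); save('top','t3'); save('scene','s3'); crop('t3',240,100,390,240,4.2,'t3c'); crop('s3',120,120,280,260,4.8,'s3c')
```

```text
(np.float64(16.697426043099316), np.float64(106.69735392182885)) [ 0.51509198 -0.08230885  0.14798139] [ 0.3  -2.09 -0.29]
```

View pics/w3.png

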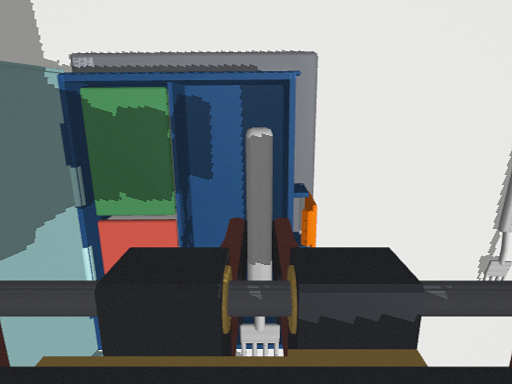

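View pics/t3c.png

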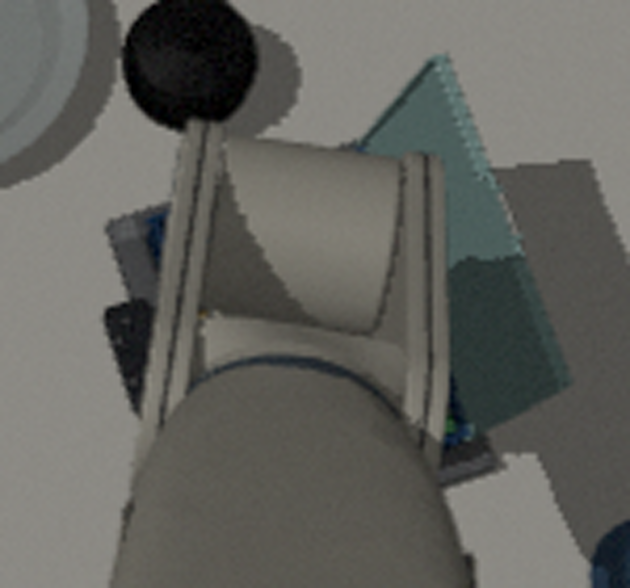

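View pics/s3c.png

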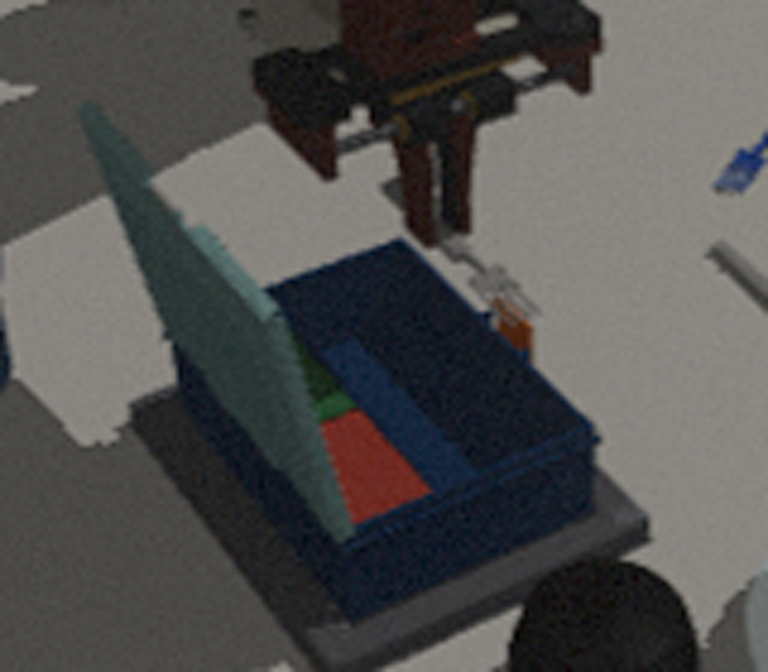

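Run:
```python
from h import *
d=load('w3')
crop('w3',40,40,340,250,2.6,'w3c')
for z in(.067,.071,.075,.079,.083):
  a=ray(d,63,74,z);b=ray(d,298,72,z); print(z,np.linalg.norm(a-b),topad(a),topad(b))
```

```text
0.067 0.16342335817940148 [ 0.08257397 -0.105739  ] [-0.0808454  -0.10688115]
0.071 0.16074897014067882 [ 0.0803557  -0.10540724] [-0.08038934 -0.10653071]
0.075 0.15807458210195605 [ 0.07813744 -0.10507549] [-0.07993328 -0.10618027]
0.079 0.15540019406323333 [ 0.07591917 -0.10474374] [-0.07947723 -0.10582982]
0.083 0.15272580602451058 [ 0.07370091 -0.10441199] [-0.07902117 -0.10547938]
```

View pics/w3c.png

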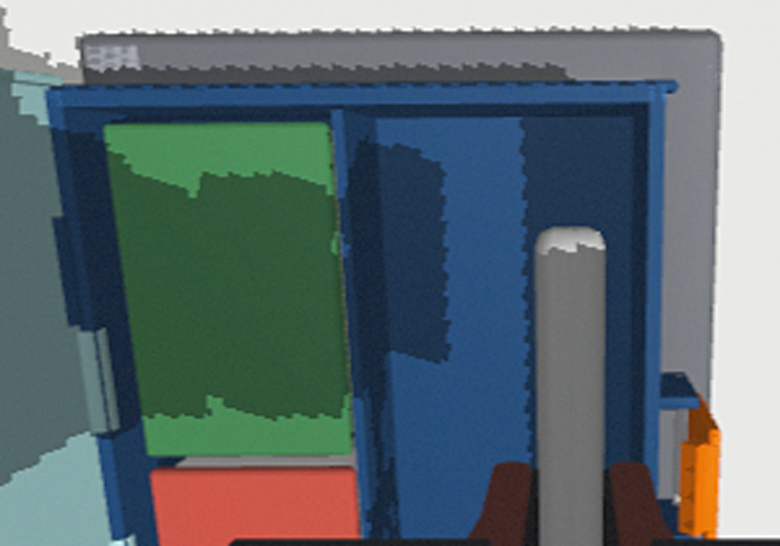

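servo_tool:
  steps:
    - [[0,-1.2,-0.2,0],[0,-0.9,-0.1,0],[1,0,0,0],[1.5,0,0,0],[1.5,0,0,0],[1.5,0,0,0],[1.5,0,0,0],[1.5,0,0,0],[1.5,0,0,0],[1.0,0,0,0],[0.4,0,0,0],[0,0,0,0]]

```text
time_s: 7.17
ee_pos: [0.5183, -0.1039, 0.0335]
tool_rot: [0.699, -0.103, 0.7, 0.103]
wrist_force: [0.1, -0.2, -0.9]
width: 0.139
```

servo_tool:
  steps:
    - [[0.1,0,0,0],[0.1,0,0,0],[0.1,0,0,0],[0.1,0,0,0]]

```text
time_s: 7.5
ee_pos: [0.5195, -0.1041, 0.0312]
tool_rot: [0.7, -0.103, 0.699, 0.103]
wrist_force: [-0.4, 0.1, -0.4]
width: 0.136
```

servo_tool:
  steps:
    - [[0.1,0,0,0],[0.1,0,0,0],[0,0,0,0]]

```text
time_s: 7.75
ee_pos: [0.5189, -0.1039, 0.0287]
tool_rot: [0.7, -0.103, 0.7, 0.103]
wrist_force: [0.1, 0.1, -0.6]
width: 0.142
```

servo_tool:
  steps:
    - [[0.1,0,0,0],[0.1,0,0,0],[0,0,0,0]]

```text
time_s: 8.0
ee_pos: [0.519, -0.104, 0.0268]
tool_rot: [0.7, -0.103, 0.699, 0.103]
wrist_force: [-1.0, -0.3, 2.6]
width: 0.144
```

servo_tool:
  steps:
    - [[0.05,0,0,0],[0,0,0,0],[0,0,0,0]]

```text
time_s: 8.25
ee_pos: [0.5191, -0.104, 0.0268]
tool_rot: [0.7, -0.103, 0.699, 0.103]
wrist_force: [-1.7, 0.2, 8.5]
width: 0.144
```

servo_tool:
  steps:
    - [[0.05,0,0,0],[0,0,0,0],[0,0,0,0]]

```text
time_s: 8.5
ee_pos: [0.5191, -0.104, 0.0267]
tool_rot: [0.7, -0.103, 0.699, 0.103]
wrist_force: [-4.7, 1.2, 13.4]
width: 0.144
```

servo_tool:
  steps:
    - [[-0.1,0,0,0],[0,0,0,0],[0,0,0,0],[0,0,0,0],[0,0,0,0]]
  fingers: 0.33

```text
time_s: 8.92
ee_pos: [0.5189, -0.1039, 0.0265]
tool_rot: [0.699, -0.103, 0.7, 0.103]
wrist_force: [-0.3, -0.7, 0.8]
width: 0.33
```

servo_tool:
  steps:
    - [[-1,0,0,0],[-2,0,0,0],[-2.5,0,0,0],[-2.5,0,0,0],[-2.5,0,0,0],[-2,0,0,0],[-1,0,0,0],[-0.5,0,0,0],[0,0,0,0]]

```text
time_s: 9.67
ee_pos: [0.5194, -0.104, 0.1676]
tool_rot: [0.7, -0.104, 0.699, 0.103]
wrist_force: [-0.7, 0.8, -0.5]
width: 0.33
```

Run:
```python
from h import *
print(tool()[0])
save('wrist','w4'); save('scene','s4'); crop('s4',120,120,280,260,4.8,'s4c')
```

```text
[ 0.51937767 -0.10404535  0.16759839]
```

View pics/w4.png

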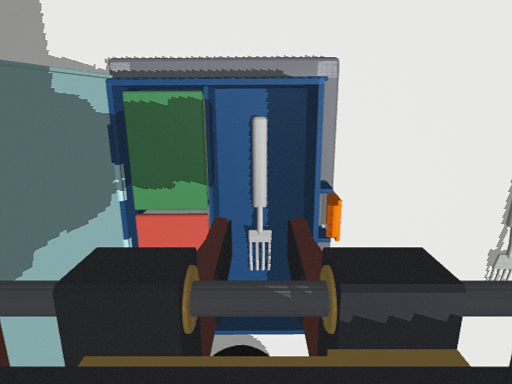

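View pics/s4c.png

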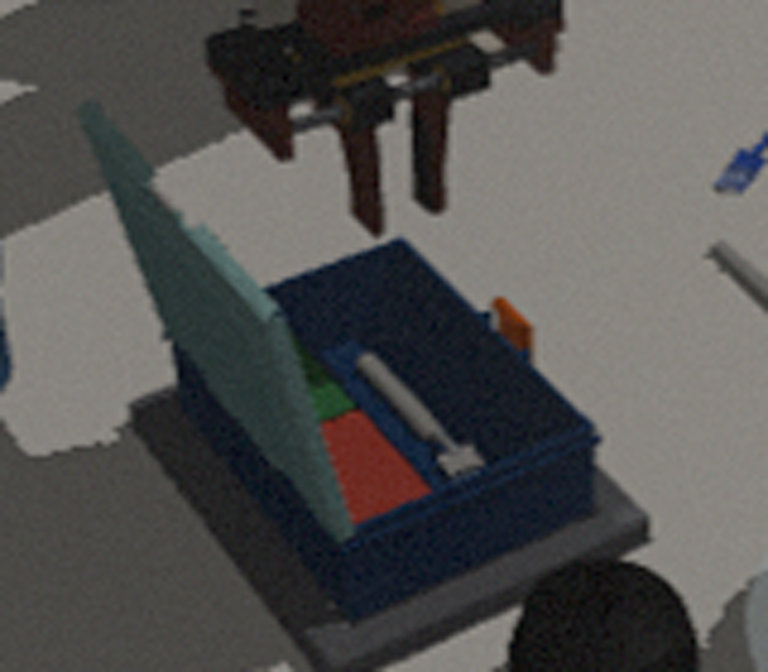

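The fork lies flat in the bay, with the handle end at (259,118) and the tips at (260,271). I'll check its length, the rim height and the lid angle.

Run:
```python
from h import *
d=load('w4')
for z in(.012,.02,.024,.028):
  a=ray(d,260,271,z);b=ray(d,259,118,z);u=(a-b)/np.linalg.norm(a-b);print('fork',z,np.linalg.norm(a-b),topad(b+.055*u))
for z in(.067,.075,.079,.083):
  a=ray(d,109,80,z);b=ray(d,321,79,z); print(z,np.linalg.norm(a-b),topad(a),topad(b))
# lid corners from top0 : outer corners at crop (405,15),(543,362)
d=load('top0')
for th in(1.65,1.75,1.85):
  for zr in (.076,.083):
    print(th,zr,[ (((proj(d,[*frompad(.0775-.158*np.cos(th),y),zr+.158*np.sin(th)])-[255,110])*4.5)).round(0) for y in(.107,-.107)])
crop('w4',90,50,350,250,3,'w4c')
```

```text
fork 0.012 0.158454495219377 [-0.03185229 -0.01932548]
fork 0.02 0.15447886831170918 [-0.03184334 -0.01967141]
fork 0.024 0.15249105485787537 [-0.03183887 -0.01984438]
fork 0.028 0.15050324140404145 [-0.03183439 -0.02001735]
0.067 0.15996555631624043 [ 0.08178366 -0.10471767] [-0.0781799  -0.10551729]
0.075 0.15511539327823287 [ 0.07836075 -0.10421418] [-0.0767527  -0.10498956]
0.079 0.15269031175922906 [ 0.0766493  -0.10396244] [-0.07603911 -0.10472569]
0.083 0.15026523024022523 [ 0.07493784 -0.10371069] [-0.07532551 -0.10446182]
1.65 0.076 [array([379.,  23.]), array([512., 379.])]
1.65 0.083 [array([381.,  19.]), array([515., 376.])]
1.75 0.076 [array([405.,  16.]), array([539., 370.])]
1.75 0.083 [array([407.,  11.]), array([542., 368.])]
1.85 0.076 [array([429.,  10.]), array([563., 363.])]
1.85 0.083 [array([432.,   5.]), array([567., 361.])]
```

View pics/w4c.png

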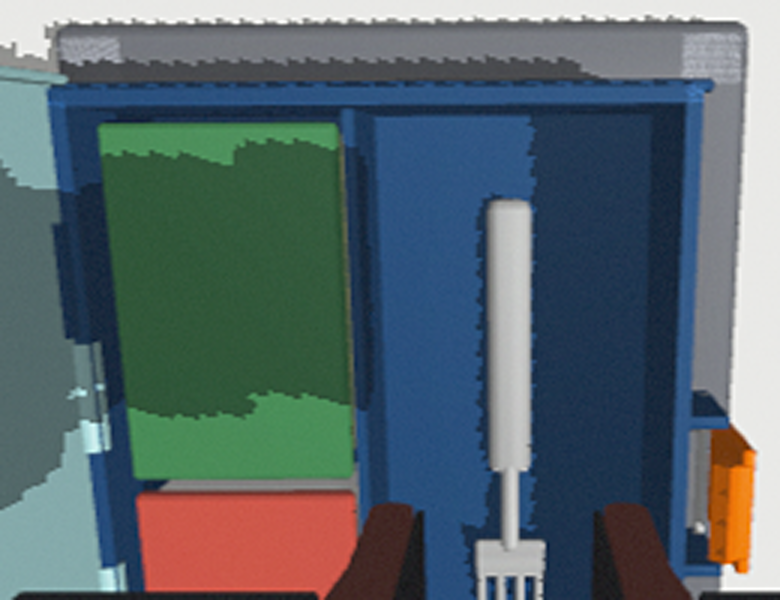

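The fork is at pad (-0.032, -0.020) with the floor at about 0.023, so the rim is at about 0.082. The lid stands at about 1.76 rad. Next: fingers shut, go up and over the lid, and come down behind it.

servo_tool:
  steps:
    - [[-1.5,0,0.2,0],[-2,0,0.3,0],[-2.5,0,0.3,0],[-2.5,0,0.3,0],[-2,0,0.3,0],[-1,-0.5,0.3,0],[0,-1.5,0.3,0],[0,-2,0,0],[0,-2,0,0],[0,-2,0,0],[0,-2,0,0],[0,-1,0,0]]
  fingers: 0
  squeeze: 25

```text
time_s: 10.77
ee_pos: [0.5698, -0.2061, 0.2789]
tool_rot: [0.699, -0.102, 0.701, 0.103]
wrist_force: [0.2, 0.6, 0.7]
width: 0.008
```

servo_tool:
  steps:
    - [[0,-1.5,0,0],[0,-2,0,0],[0,-2,0,0],[0,-1.5,0,0],[0,-0.5,0,0],[0,0,0,0],[0,0,0,0]]

```text
time_s: 11.35
ee_pos: [0.5913, -0.275, 0.2811]
tool_rot: [0.699, -0.103, 0.7, 0.104]
wrist_force: [-0.6, 0.6, -0.0]
width: 0.002
```

Run:
```python
from h import *
p,R,s=tool();print(p,topad(p),yawz(),s['joints'].round(2),s['width'],go([*frompad(.15,0),.2175]))
save('wrist','w5'); save('scene','s5'); crop('s5',80,60,280,260,3,'s5c')
```

```text
[ 0.59125725 -0.27496036  0.28109216] [0.15252245 0.00018114] (np.float64(16.780864743146505), np.float64(106.78082221868154)) [-0.45  0.41  1.51  0.    1.22 -2.32] 0.0023499596986798934 [ 6.36  0.25 -0.01]
```

View pics/w5.png

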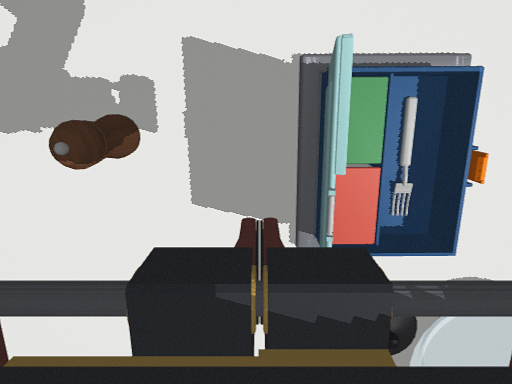

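View pics/s5c.png

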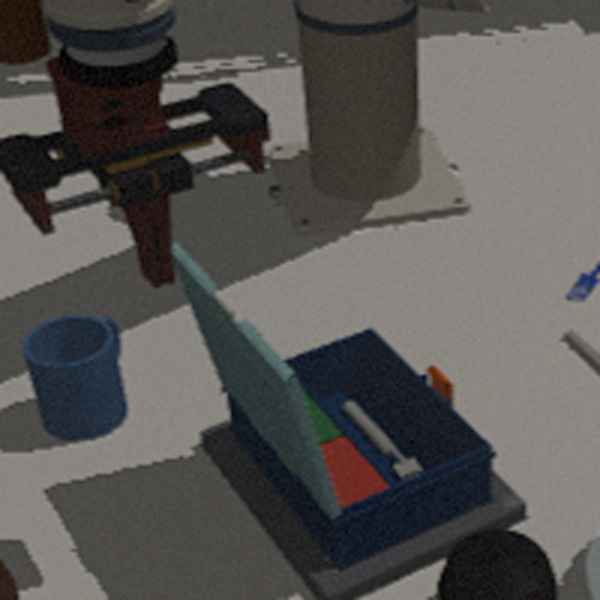

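servo_tool:
  steps:
    - [[1,0,0,0],[2,0,0,0],[2,0,0,0],[1,0,0,0],[0.36,0,0,0],[0,0.6,0,0],[0,0.6,0,0],[0,0.5,0,0],[0,0.4,0,0],[0,0.4,0,0],[0,0,0,0]]

```text
time_s: 12.37
ee_pos: [0.5844, -0.2506, 0.2188]
tool_rot: [0.7, -0.104, 0.699, 0.103]
wrist_force: [0.8, -0.2, -0.4]
width: 0.005
```

servo_tool:
  steps:
    - [[0,0.4,0,0],[0,0.4,0,0],[0,0.4,0,0],[0,0.4,0,0]]

```text
time_s: 12.7
ee_pos: [0.5797, -0.2358, 0.2181]
tool_rot: [0.7, -0.103, 0.699, 0.103]
wrist_force: [-0.1, -1.1, 0.7]
width: 0.005
```

servo_tool:
  steps:
    - [[0,0.4,0,0],[0,0.4,0,0],[0,0.4,0,0]]

```text
time_s: 12.95
ee_pos: [0.5761, -0.2242, 0.2181]
tool_rot: [0.699, -0.103, 0.7, 0.103]
wrist_force: [0.2, -1.1, -0.3]
width: 0.003
```

Run:
```python
from h import *
p,R,s=tool();print(p,topad(p),s['wrist_force'])
save('wrist','w6'); save('scene','s6'); crop('s6',80,60,280,260,3,'s6c')
```

```text
[ 0.5761231  -0.22417661  0.21807236] [0.09953192 0.00037104] [ 0.16903329 -1.09518096 -0.30514479]
```

View pics/w6.png

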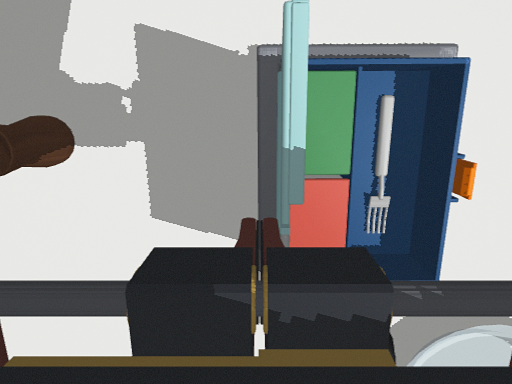

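View pics/s6c.png

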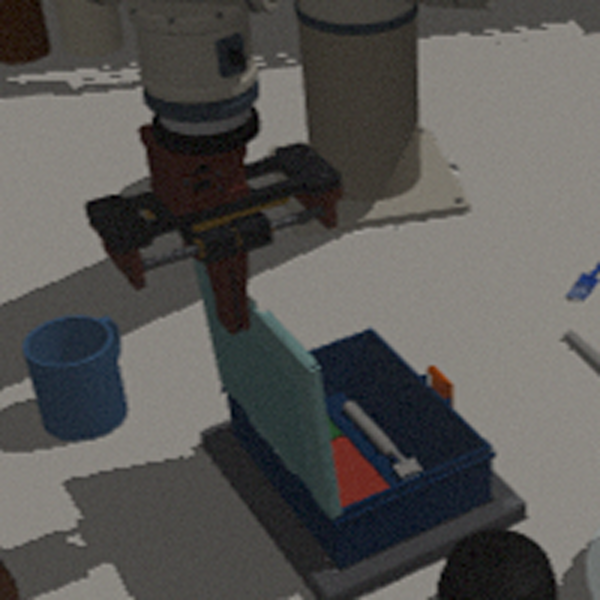

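Run:
```python
from h import *
r=.135;hw=.0135;rim=.0825
f=lambda t: np.array([r*np.cos(t)-.004*np.sin(t)-hw, rim+r*np.sin(t)+.004*np.cos(t)])*100
p=tool()[0]; cur=np.array([.0775-topad(p)[0],p[2]])*100
print('cur',cur)
for t in np.arange(1.6,0.0,-.1): 
    n=f(t); print(round(t,2),n.round(2),'dy',(n-cur)[0].round(2),'dx',-(n-cur)[1].round(2)); cur=n
```

```text
cur [-2.16961065 21.80460516]
1.6 [-2.14 21.73] dy 0.03 dx 0.07
1.5 [-0.79 21.74] dy 1.35 dx -0.01
1.4 [ 0.55 21.62] dy 1.34 dx 0.12
1.3 [ 1.88 21.37] dy 1.33 dx 0.26
1.2 [ 3.17 20.98] dy 1.29 dx 0.39
1.1 [ 4.42 20.46] dy 1.25 dx 0.51
1.0 [ 5.61 19.83] dy 1.19 dx 0.64
0.9 [ 6.73 19.07] dy 1.12 dx 0.75
0.8 [ 7.77 18.21] dy 1.04 dx 0.86
0.7 [ 8.72 17.25] dy 0.95 dx 0.96
0.6 [ 9.57 16.2 ] dy 0.85 dx 1.05
0.5 [10.31 15.07] dy 0.74 dx 1.13
0.4 [10.93 13.88] dy 0.62 dx 1.2
0.3 [11.43 12.62] dy 0.5 dx 1.25
0.2 [11.8  11.32] dy 0.37 dx 1.3
0.1 [12.04 10.  ] dy 0.24 dx 1.33
```

Half of each 0.1 rad step per row (about 0.6 rad/s).

servo_tool:
  steps:
    - [[0,0.6,0,0],[0,0.7,0,0],[0.06,0.67,0,0],[0.06,0.67,0,0],[0.13,0.67,0,0],[0.13,0.66,0,0],[0.2,0.65,0,0],[0.2,0.64,0,0]]

```text
time_s: 13.72
ee_pos: [0.5609, -0.1734, 0.2101]
tool_rot: [0.7, -0.103, 0.699, 0.103]
wrist_force: [0.4, 0.2, 1.3]
width: 0.004
```

servo_tool:
  steps:
    - [[0.26,0.63,0,0],[0.26,0.62,0,0],[0.32,0.6,0,0],[0.32,0.59,0,0],[0.37,0.57,0,0],[0.38,0.55,0,0],[0.43,0.53,0,0],[0.43,0.51,0,0]]

```text
time_s: 14.38
ee_pos: [0.5476, -0.1296, 0.1821]
tool_rot: [0.699, -0.103, 0.7, 0.103]
wrist_force: [0.3, -1.2, 0.4]
width: 0.007
```

Run:
```python
from h import *
p,R,s=tool();print(p,topad(p),s['wrist_force'],.0775-topad(p)[0])
save('wrist','w7'); save('scene','s7'); crop('s7',80,60,280,260,3,'s7c')
```

```text
[ 0.54756987 -0.12960694  0.18207692] [0.00074575 0.00037013] [ 0.29572273 -1.15172048  0.38293394] 0.07675425256797386
```

View pics/s7c.png

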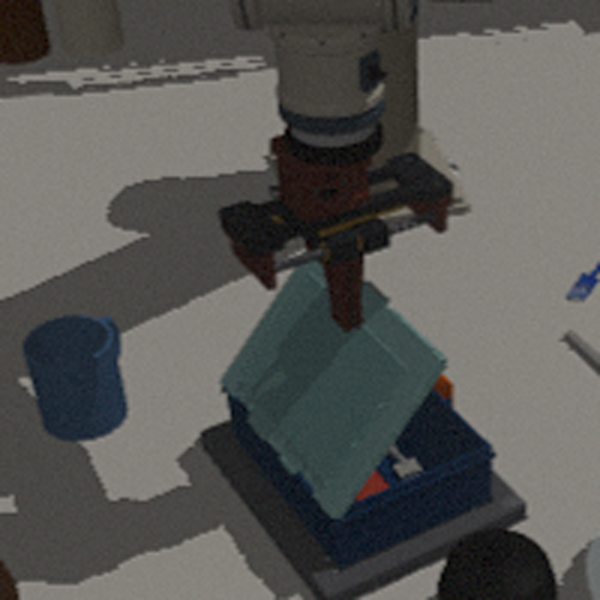

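View pics/w7.png

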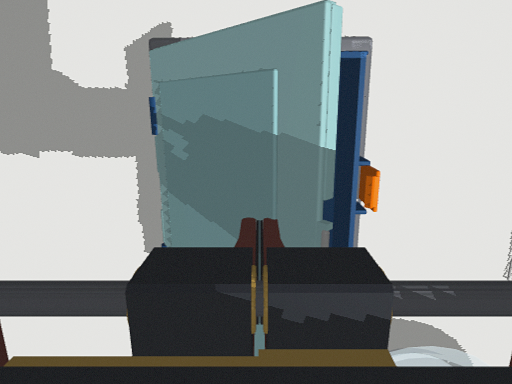

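The lid follows the fingers at about 0.8 rad and the catch is still clear. I'll carry on along the arc.

servo_tool:
  steps:
    - [[0.47,0.48,0,0],[0.48,0.46,0,0],[0.52,0.44,0,0],[0.53,0.41,0,0],[0.56,0.38,0,0],[0.57,0.35,0,0],[0.6,0.32,0,0],[0.6,0.29,0,0]]

```text
time_s: 15.15
ee_pos: [0.5385, -0.0998, 0.1386]
tool_rot: [0.699, -0.103, 0.7, 0.103]
wrist_force: [0.1, -0.9, 1.0]
width: 0.007
```

servo_tool:
  steps:
    - [[0.62,0.26,0,0],[0.62,0.23,0,0],[0.62,0.2,0,0],[0.62,0.16,0,0],[0.5,0.12,0,0],[0.4,0.08,0,0],[0,0,0,0]]

```text
time_s: 15.73
ee_pos: [0.5352, -0.0899, 0.1045]
tool_rot: [0.699, -0.103, 0.7, 0.103]
wrist_force: [-0.5, -0.4, -0.1]
width: 0.004
```

Run:
```python
from h import *
p,R,s=tool();print(p,topad(p),s['wrist_force'],.0775-topad(p)[0])
save('wrist','w8'); save('scene','s8'); crop('s8',120,120,280,260,4.5,'s8c')
```

```text
[ 0.53515425 -0.08992037  0.10454866] [-4.08354870e-02 -4.49107129e-05] [-0.51604053 -0.39127319 -0.05747177] 0.11833548701038056
```

View pics/s8c.png

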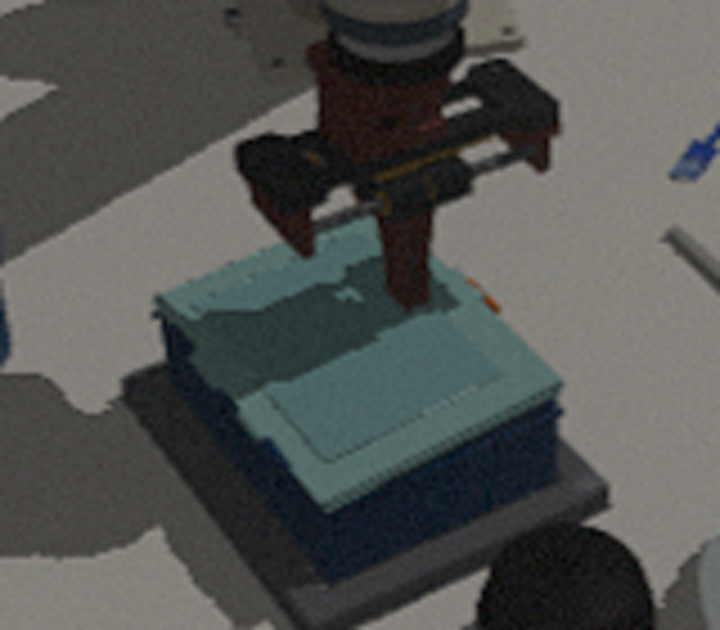

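View pics/w8.png

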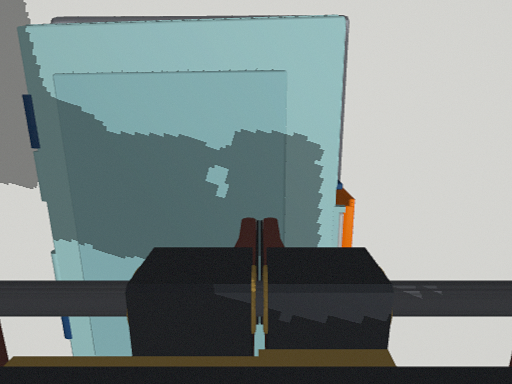

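Lid at about 0.13 rad. I'll shift to the press spot and lower gently.

servo_tool:
  steps:
    - [[0.2,0.3,0,0],[0.2,0.3,0,0],[0.2,0.3,0,0],[0.15,0.25,0,0],[0.1,0,0,0],[0.1,0,0,0]]

```text
time_s: 16.33
ee_pos: [0.5323, -0.0789, 0.0959]
tool_rot: [0.699, -0.103, 0.7, 0.103]
wrist_force: [-0.1, -0.7, 0.9]
width: 0.007
```

servo_tool:
  steps:
    - [[0.1,0,0,0],[0.05,0,0,0],[0.05,0,0,0]]

```text
time_s: 16.58
ee_pos: [0.5324, -0.0792, 0.0939]
tool_rot: [0.7, -0.103, 0.7, 0.103]
wrist_force: [0.5, -0.2, -0.8]
width: 0.005
```

servo_tool:
  steps:
    - [[0.05,0,0,0],[0.05,0,0,0],[0,0,0,0]]

```text
time_s: 16.83
ee_pos: [0.5324, -0.0791, 0.0929]
tool_rot: [0.699, -0.103, 0.7, 0.103]
wrist_force: [0.2, -0.1, -1.2]
width: 0.004
```

servo_tool:
  steps:
    - [[0.04,0,0,0],[0.04,0,0,0],[0,0,0,0]]

```text
time_s: 17.08
ee_pos: [0.5324, -0.0791, 0.0921]
tool_rot: [0.7, -0.103, 0.7, 0.103]
wrist_force: [-0.5, 0.2, 0.7]
width: 0.004
```

servo_tool:
  steps:
    - [[0.04,0,0,0],[0.03,0,0,0],[0,0,0,0]]

```text
time_s: 17.33
ee_pos: [0.5323, -0.0791, 0.0914]
tool_rot: [0.699, -0.103, 0.7, 0.103]
wrist_force: [-0.8, -0.1, -0.0]
width: 0.008
```

servo_tool:
  steps:
    - [[0.03,0,0,0],[0.03,0,0,0],[0,0,0,0]]

```text
time_s: 17.58
ee_pos: [0.5324, -0.0791, 0.0909]
tool_rot: [0.7, -0.103, 0.699, 0.103]
wrist_force: [0.4, -0.8, 0.3]
width: 0.004
```

servo_tool:
  steps:
    - [[0.03,0,0,0],[0.03,0,0,0],[0,0,0,0]]

```text
time_s: 17.83
ee_pos: [0.5324, -0.0791, 0.0906]
tool_rot: [0.7, -0.103, 0.699, 0.103]
wrist_force: [-0.9, 0.5, 3.7]
width: 0.008
```

servo_tool:
  steps:
    - [[0.03,0,0,0],[0.03,0,0,0],[0,0,0,0]]

```text
time_s: 18.08
ee_pos: [0.5325, -0.0791, 0.0903]
tool_rot: [0.7, -0.103, 0.699, 0.103]
wrist_force: [-2.3, 1.1, 8.9]
width: 0.01
```

servo_tool:
  steps:
    - [[0.03,0,0,0],[0.03,0,0,0],[0,0,0,0]]

```text
time_s: 18.33
ee_pos: [0.5325, -0.0791, 0.09]
tool_rot: [0.7, -0.103, 0.699, 0.103]
wrist_force: [-2.7, 1.1, 11.8]
width: 0.005
```

servo_tool:
  steps:
    - [[0.02,0,0,0],[0,0,0,0],[0,0,0,0]]

```text
time_s: 18.58
ee_pos: [0.5325, -0.0791, 0.0897]
tool_rot: [0.7, -0.103, 0.699, 0.103]
wrist_force: [-2.3, 0.6, 9.8]
width: 0.003
```

servo_tool:
  steps:
    - [[0.02,0,0,0],[0,0,0,0],[0,0,0,0]]

```text
time_s: 18.83
ee_pos: [0.5324, -0.079, 0.0888]
tool_rot: [0.7, -0.103, 0.699, 0.103]
wrist_force: [-0.4, 0.8, 1.8]
width: 0.005
```

The push fell off from 12 N to 2 N, so the catch gave. I'll follow on down to the rim.

servo_tool:
  steps:
    - [[0.03,0,0,0],[0.03,0,0,0],[0.03,0,0,0],[0,0,0,0]]

```text
time_s: 19.17
ee_pos: [0.5323, -0.0791, 0.0875]
tool_rot: [0.699, -0.103, 0.7, 0.103]
wrist_force: [-0.7, 0.4, -0.2]
width: 0.006
```

servo_tool:
  steps:
    - [[0.03,0,0,0],[0.03,0,0,0],[0,0,0,0]]

```text
time_s: 19.42
ee_pos: [0.5324, -0.0791, 0.0871]
tool_rot: [0.7, -0.103, 0.7, 0.103]
wrist_force: [0.8, -0.1, -0.1]
width: 0.003
```

servo_tool:
  steps:
    - [[0.03,0,0,0],[0.03,0,0,0],[0,0,0,0]]

```text
time_s: 19.67
ee_pos: [0.5324, -0.0791, 0.087]
tool_rot: [0.7, -0.103, 0.699, 0.103]
wrist_force: [-1.4, 0.4, 5.3]
width: 0.002
```

servo_tool:
  steps:
    - [[0.03,0,0,0],[0.03,0,0,0],[0,0,0,0]]

```text
time_s: 19.92
ee_pos: [0.5324, -0.0791, 0.0869]
tool_rot: [0.7, -0.103, 0.699, 0.103]
wrist_force: [-3.6, 1.0, 10.6]
width: 0.006
```

servo_tool:
  steps:
    - [[0.02,0,0,0],[0,0,0,0],[0,0,0,0],[0,0,0,0]]

```text
time_s: 20.25
ee_pos: [0.5325, -0.0791, 0.0868]
tool_rot: [0.7, -0.103, 0.699, 0.103]
wrist_force: [-4.7, 0.9, 12.1]
width: 0.006
```

It bears hard on the rim: 12 N and no more travel. I'll back off and look.

servo_tool:
  steps:
    - [[-0.1,0,0,0],[-0.3,0,0,0],[-1,0,0,0],[-2,0,0,0],[-2.5,0,0,0],[-2.5,0,0,0],[-2.5,0,0,0],[-2,-1,0,0],[-1,-2,0,0],[0,-3,0,0],[0,-3,0,0],[0,-1,0,0]]

```text
time_s: 21.25
ee_pos: [0.5625, -0.1779, 0.2261]
tool_rot: [0.7, -0.104, 0.699, 0.102]
wrist_force: [-0.7, -0.4, 0.3]
width: 0.005
```

Run:
```python
from h import *
p,R,s=tool();print(p,s['wrist_force'],s['time_s'])
save('wrist','w9'); save('scene','s9');save('top','t9'); crop('s9',120,120,280,260,4.5,'s9c'); crop('w9',200,100,512,300,2.5,'w9c')
```

```text
[ 0.56249989 -0.1778589   0.22606953] [-0.74177535 -0.44285869  0.28186143] 21.25
```

View pics/s9c.png

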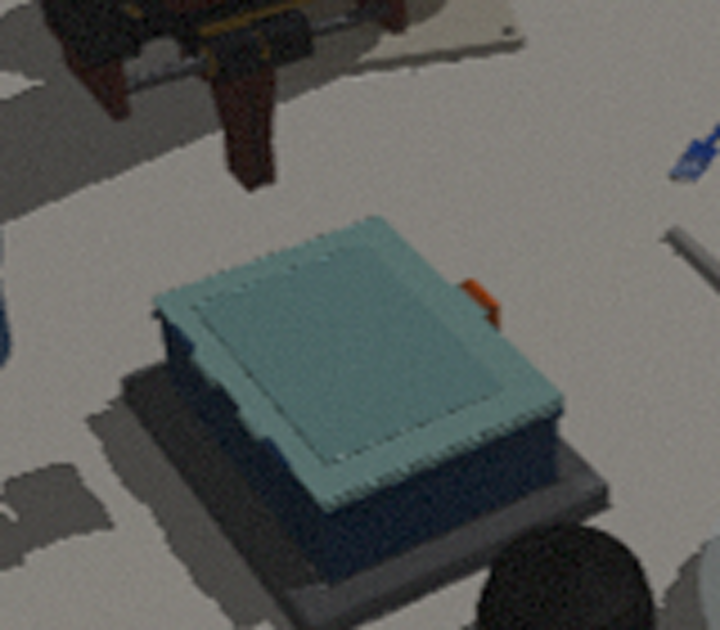

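View pics/w9.png

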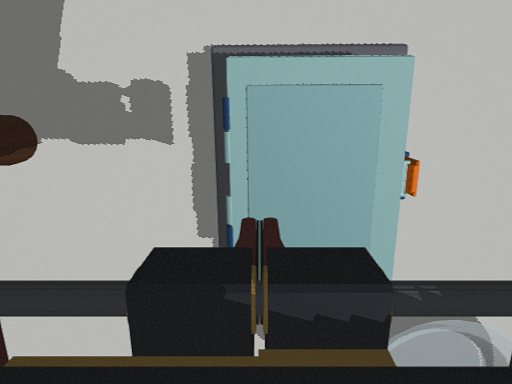

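View pics/w9c.png

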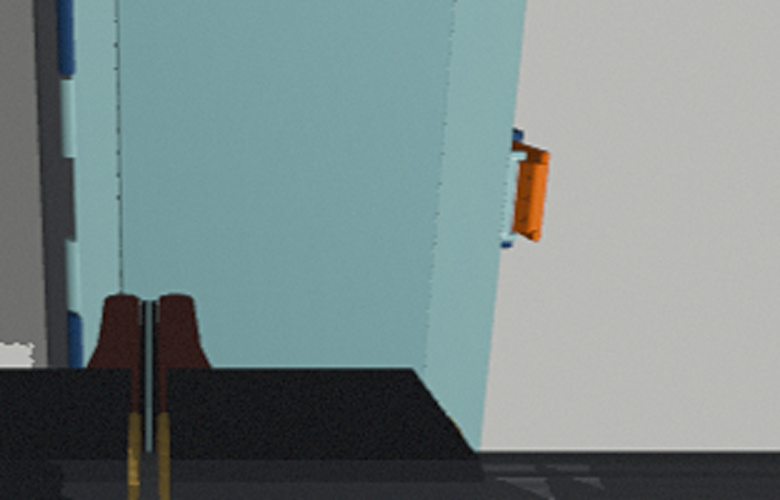

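Run:
```python
from h import *
for f,(u0,v0,s) in (('w9',(200,100,2.5)),('w4',(90,50,3)),('s9',(120,120,4.5))):
  d=load(f)
  for y in(.017,-.017):
    for xx in(.160,.171):
      print(f,y,xx,((proj(d,[*frompad(.0775-xx,y),.083+.008])-[u0,v0])*s).round(0))
crop('w9',380,130,440,220,6,'w9d'); crop('s9',200,160,250,210,12,'s9d')
crop('s4',200,160,250,210,12,'s4d')
a=[cv2.imread('pics/%s.png'%n) for n in('s4d','s9d')]; b=cv2.imread('pics/w9d.png'); b=cv2.copyMakeBorder(b,0,60,0,0,cv2.BORDER_CONSTANT)
cv2.imwrite('pics/cmp.png',cv2.resize(np.hstack([*[x for x in a],cv2.resize(b,None,fx=1,fy=1)]),(780,300)))
```

```text
w9 0.017 0.16 [508. 242.]
w9 0.017 0.171 [537. 242.]
w9 -0.017 0.16 [518. 152.]
w9 -0.017 0.171 [548. 152.]
w4 0.017 0.16 [704. 578.]
w4 0.017 0.171 [746. 578.]
w4 -0.017 0.16 [711. 452.]
w4 -0.017 0.171 [755. 452.]
s9 0.017 0.16 [480. 305.]
s9 0.017 0.171 [496. 299.]
s9 -0.017 0.16 [451. 277.]
s9 -0.017 0.171 [466. 271.]
```

View pics/cmp.png

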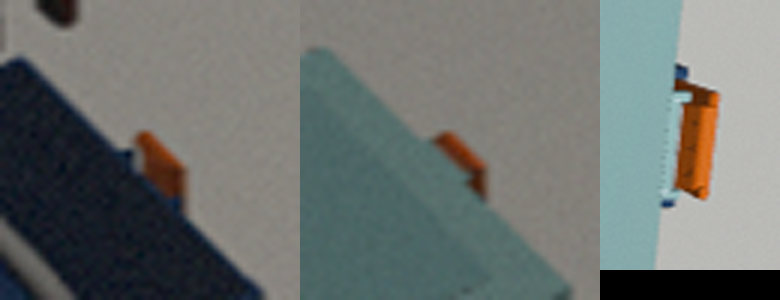

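View pics/t9.png

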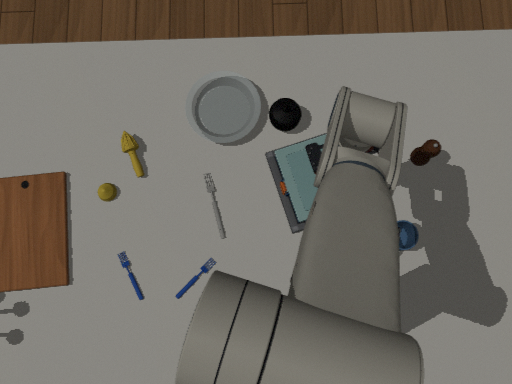

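Everything else is where it was. I'll take a closer look at the catch from above.

servo_tool:
  steps:
    - [[0,1.5,0.4,0],[0,2,0.4,0],[0,2,0.4,0],[0,2,0.4,0],[0,2,0.4,0],[0.5,2,0,0],[1,1,0,0],[1.5,0,0,0],[1,0,0,0],[0.5,0,0,0],[0,0,0,0]]

```text
time_s: 22.32
ee_pos: [0.5432, -0.049, 0.1782]
tool_rot: [0.698, -0.103, 0.701, 0.104]
wrist_force: [-0.2, -0.7, 0.3]
width: 0.007
```

Run:
```python
from h import *
print(tool()[0])
save('wrist','w10'); d=load('w10')
for y in(.017,-.017):
    for xx in(.158,.162,.160,.171):
      print(y,xx,[proj(d,[*frompad(.0775-xx,y),.083+h]).round(0) for h in (.004,.008)])
crop('w10',210,60,370,220,4,'w10c')
```

```text
[ 0.54315266 -0.04900933  0.17822128]
0.017 0.158 [array([263., 190.]), array([263., 191.])]
0.017 0.162 [array([268., 190.]), array([268., 191.])]
0.017 0.16 [array([265., 190.]), array([266., 191.])]
0.017 0.171 [array([279., 190.]), array([280., 191.])]
-0.017 0.158 [array([263., 147.]), array([263., 148.])]
-0.017 0.162 [array([268., 147.]), array([268., 148.])]
-0.017 0.16 [array([266., 147.]), array([266., 148.])]
-0.017 0.171 [array([280., 147.]), array([280., 148.])]
```

View pics/w10.png

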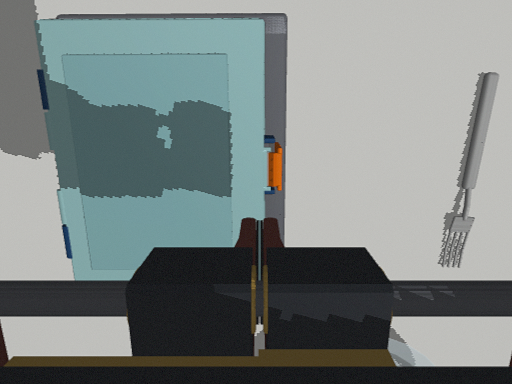

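View pics/w10c.png

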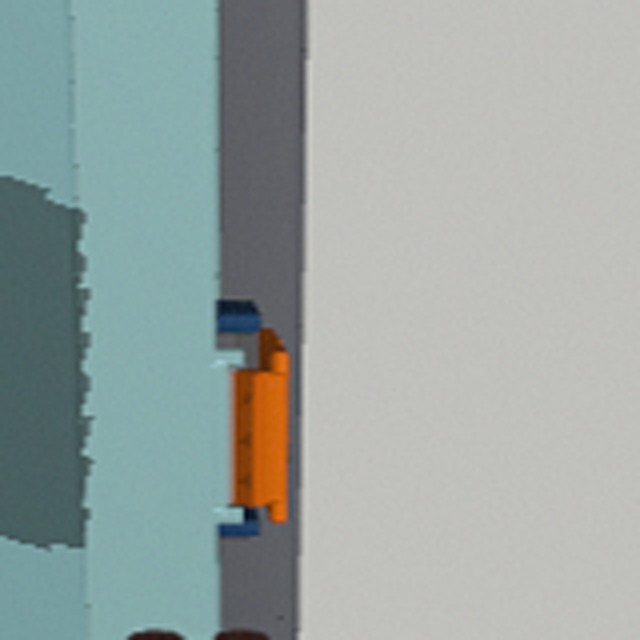

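From above, the orange nose starts at crop x=234 and overlaps the roller ends, which reach x=244. Its outer face is 13.4 mm beyond the lid edge, against 13 mm at rest. The catch is back over the lid, so I'm handing in.

Run:
```python
from bench import env
print(env.close_job())
```

```text
the job is handed in; nothing more can be done
None
```

The small fork is flat in the long bay and the lid is shut with the catch over it. I handed the job in at about 22 s of the 66 s; the system reports no verdict.

- **Fork:** it measured at about (-0.032, -0.020) m in the pad's frame, roughly 27 mm above the counter. I checked this in the wrist image before closing the lid. I can't see it now, but nothing touched it afterwards.
- **Lid swing:** I pushed it over from behind at about 0.6 rad/s. Push readings, taken only at the end of each call, stayed near 1 N.
- **Catch:** it loaded up to 11.8 N and then gave. I followed on about 2 mm until the lid bore hard on the rim, at up to 12.1 N.
- **Closed check:** the fingertips stopped at 0.087 m, which matches the expected closed height. From above, the catch nose overlaps the lid's roller, and its outer face is 13.4 mm beyond the lid edge, against 13 mm at rest.
- **Other things:** the dinner fork and the rest look unmoved in the last pictures. The gripper was clear of everything when I handed in.

My first camera estimate put the rim at 0.075 to 0.079 m, but touching the bay floor with the fork gave about 0.083 m. I used the touch value, and the fork's apparent length and the lid contact both agreed with it.

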